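# Ready the paella pan for serving

### The arm

A 6-joint arm with a two-finger parallel gripper is mounted at the origin on the work surface. World frame = base frame: x ahead of the robot, y to its left, z up, the work surface at z = 0. Lengths are in m, angles in rad, forces in N, time in s.
With the tool pointing down it reaches from about 0.3 to 0.95 m from the base axis. Payload 3.1 kg.
Tool frame: the origin (TCP) lies midway between the tips of the shut fingers; the grasp point (between the pads) lies 19 mm behind it; z points along the fingers, y is the line along which they close (so a half turn about z gives the same grasp; the last joint's range is limited). The gripper opens to 85 mm and grips with 20 to 120 N. Pads are 22 mm wide; open, the fingers measure 114 mm over their backs; the gripper's body (76 mm by 85 mm) begins 54 mm behind the grasp point. The pads swing forward as they close: fully open they stand 13 mm farther back than shut.
Start: joints at [-1.4, 0.308, 1.634, -0, 1.2, -0.07], TCP at [0.149, -0.607, 0.231] pointing down, gripper open.
Joint ranges: [-3.06, 3.06], [-0.79, 1.96], [0.05, 2.63], [-1.19, 4.34], [0.05, 2.64], [-2.94, 2.94]. Speed limits (rad/s): [2.79, 2.79, 3.14, 3.14, 3.14, 3.14].

### API

Orientations are given as a rotation vector (axis times angle).
In Python, from station import * gives the robot as it stands. The module is installed in compiled form; this text tells all that it offers.
- The arm moves only by the tool carry_out, never from a script. Its argument "increments" is a list that holds one entry, the list of rows, each a list of 7 numbers: the shift along the tool's x, y, z in m, then the turn, a rotation vector about the tool's x, y, z in rad, then the opening, from 0 (shut) to 1 (fully open). In form: [[[x, y, z, rx, ry, rz, claw], ...]]. A call has 1 to 20 rows; each row shifts and turns the commanded pose from where the row before left it, along the tool's axes as they then stand; what a row does not reach is not made up. A row lasts 1/8 s, in which the tool goes at most 62.5 mm and 10.7 degrees, less where a joint would pass 70% of its speed; a pose out of reach is approached as far as the arm can. A call is refused whole if a number of a shift passes 0.0625 or a number of a turn 0.188, either way. A call with a gripper value outside its range is refused whole. The fingers move at their own pace and stop on an object; "newtons" is the grip in N (left out, the last holds). Time passes only in rows, so rows that do not move let the fingers close. It gives the time, the measured TCP pose, the force, the opening and the grip force at its end, in the units of the state.
- sense(): the state, without advancing time (a new reading comes with each control period).
- snapshot(name): name is "side" or "top"; returns (picture, depth): 384x512x3 uint8, red, green, blue; 384x512 float32, m along the optical axis (not along the pixel's ray), 0 where there is no reading.
- camera_params(name): a dict with "mtx" (3x3 intrinsics, pixels), "extrinsics" (4x4, takes a point from camera to world coordinates). Camera axes: x right, y down, z forward; pixel columns grow to the right and rows downward; lengths in m; the calibration is good to about 2 mm. A picture is of the moment at which its call begins. camera_params takes no time and is no camera call.
- hand_in(): hands the job in; it is judged then, once.
The state is a dict: "time": time; "joints": joint angles; "joint_velocities": joint speeds; "joint_efforts": joint torques, N m; "position": TCP position; "tcp_rot": TCP orientation; "ft_force": force on the tool from outside, world axes, zero at the start; "moment": the same for the moment, N m; "finger_gap": finger opening in m; "gripper_force": force on a finger pad.
Only numpy, scipy, OpenCV 4.12 (cv2) and the standard library are available. Lean on these libraries where they do the work, as an engineer would, in place of code of your own. Each camera call takes 0.05 s, during which the arm holds its last target. There are 200 camera calls.

### The job

Get the small paella pan ready for serving: first lift the white ramekin out of the pan and stand it upright on the round cork mat, wholly on the cork. Then draw the wooden rice paddle up out of its slot in the utensil rack and rest it in the pan, its blade end down on the pan's floor and its handle lying over the rim and sticking out; the blade must be set down in the pan before you let go of the paddle. Leave the other utensils and everything else where they are, and do not push the pan about.

Things in the scene. Friction and masses are not known exactly. Their poses are not given: they have to be found in the camera images.
- pan: small blue enamelled round paella pan, open on top: rim 190 mm outer diameter at 36 mm height, flat inner floor 4 mm above its underside and about 79 mm in radius, sloping wall 3 mm thick. Two steel loop handles below rim level on its own +x and -x sides reach 129 mm from its centre. Origin at the centre of its underside, z up. Loose, about 0.65 kg
- ramekin: white ceramic ramekin, round, 64 mm outer diameter, 45 mm tall, 4 mm wall, open on top; starts standing in the pan, usually off centre. Origin at the centre of its underside, z up. About 0.14 kg
- mat: round cork mat, fixed, 130 mm diameter, 5 mm thick; origin at the centre of its underside
- rack: dark wooden utensil rack, fixed, 90 mm tall, 210 mm along its y, 37 mm thick along its x, foot plate 90 x 226 mm, 10 mm thick. Three slots in a row at y = -66, 0 and +66 mm, each 56 mm along y, 13 mm along x, open on top, floor at 10 mm. A utensil stands in each; which is where varies. Origin at the centre of its underside
- paddle: pale wooden rice paddle, 200 mm long, standing blade down in a rack slot, plain pale handle up. Origin at the middle of the blade's tip (lower end); z along the paddle to the handle end, y across its width, x normal to its flat face. Blade z 0 to 85 mm, 50 mm wide, 8 mm thick, rounded corners; handle from there to 200 mm, 22 mm wide (y), 12 mm thick (x). About 0.06 kg, balances 90 mm from the tip
- paddle_end (a point): the end of the paddle's handle, 200 mm from the blade's tip along the paddle's z
- turner: steel turner, another utensil of the rack: same outline as the paddle (200 mm long, handle up), black handle with a steel end cap; leave it in its slot
- spatula: red spatula, another utensil of the rack: same outline, red handle with a white end cap; leave it in its slot
- spice_jar: closed amber glass spice jar, 50 mm diameter, 85 mm tall; origin at the centre of its underside; bystander
- oil_bottle: green glass oil bottle, 64 mm diameter, 220 mm tall; origin at the centre of its underside; bystander
- cazuela: terracotta bowl, 110 mm diameter, 40 mm tall; origin at the centre of its underside; bystander
- mill: turned wooden pepper mill, 52 mm diameter, 145 mm tall; origin at the centre of its underside; bystander
- salt_tin: white salt tin, 60 mm diameter, 75 mm tall; origin at the centre of its underside; bystander
Mind the look-alikes: they are no part of the job. There is more than one size of the mat; the one meant has the size given above.

How it is judged:
By the outcome, as a careful person would: the job done as asked, in the order asked, and still so for the second after the job is handed in, with the robot touching nothing.
It also fails if it takes over 59 s, if anything falls off the work surface, if the arm or the gripper's body presses on something with over 40 N, if the wrist force passes 120 N, or if a joint passes its speed limit or range.

## Working session

There is one attempt and no reset: what is moved stays moved. The work goes in short steps, Python scripts to look and compute and a tool call to move; the robot and the scene stay as the last step left them, time stands still between calls to the robot, and variables do not carry over. Pictures are saved under pics/ and viewed, at most 10 in all, crops included, and the job is handed in when it is done.

Besides the shell and the picture viewer there is one more tool, called after "Request:" as a command line: name --argument value ..., lists and objects as JSON in quotes. carry_out: Moves the arm, as the interface text tells. Its arguments: {"type":"object","properties":{"increments":{"type":"array"},"newtons":{"type":"number"}},"required":["increments"]}

```bash
mkdir -p pics; cat > h.py <<'E'
import numpy as np, cv2
from station import *
from scipy.spatial.transform import Rotation as R
def shot(n):
    p,d=snapshot(n); c=camera_params(n); K=np.array(c["mtx"]);E=np.array(c["extrinsics"])
    v,u=np.mgrid[:384,:512]
    P=np.stack([(u-K[0,2])/K[0,0]*d,(v-K[1,2])/K[1,1]*d,d],-1)@E[:3,:3].T+E[:3,3]
    P[d==0]=np.nan
    return p,d,P,K,E
E
python3 - <<'E'
from h import *
for n in("top","side"):
    p,d,P,K,X=shot(n); cv2.imwrite(f"pics/{n}0.png",p[:,:,::-1]); np.savez(f"{n}0.npz",p=p,P=P,d=d); print(n,K.tolist(),X.round(3).tolist())
s=sense();print({k:np.round(v,3).tolist() for k,v in s.items()})
E
```

```text
top [[379.1524299866623, 0.0, 259.649816225036], [0.0, 379.1524299866623, 194.30684763449761], [0.0, 0.0, 1.0]] [[0.003, -0.99, 0.139, 0.345], [-1.0, -0.002, 0.003, -0.055], [-0.002, -0.139, -0.99, 1.354], [0.0, 0.0, 0.0, 1.0]]
side [[411.87662062938153, 0.0, 266.23097776174933], [0.0, 411.87662062938153, 191.0794999659128], [0.0, 0.0, 1.0]] [[-0.938, -0.201, 0.283, 0.151], [-0.347, 0.585, -0.733, 0.843], [-0.018, -0.786, -0.618, 0.89], [0.0, 0.0, 0.0, 1.0]]
{'time': 0.1, 'joints': [-1.4, 0.309, 1.635, 0.0, 1.2, -0.07], 'joint_velocities': [-0.002, -0.002, -0.004, -0.002, 0.0, -0.001], 'joint_efforts': [-0.001, -41.641, -27.764, -0.0, 0.004, 0.0], 'position': [0.149, -0.606, 0.23], 'tcp_rot': [-3.117, -0.377, 0.0], 'ft_force': [0.812, -0.276, 0.268], 'moment': [0.032, 0.007, 0.028], 'gripper_force': 0.0, 'finger_gap': 0.085}
```

View pics/top0.png

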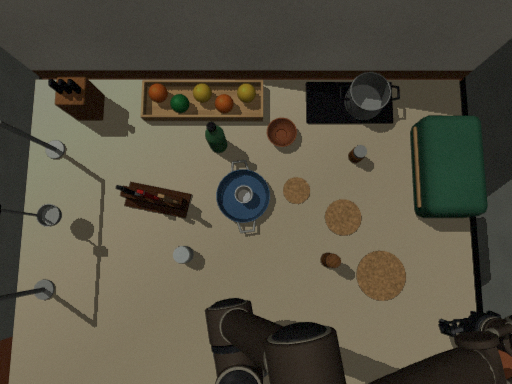

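View pics/side0.png

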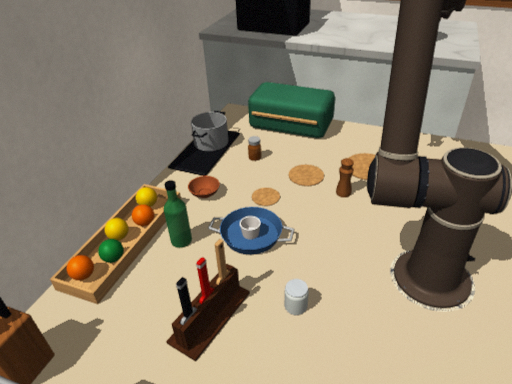

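The top view shows the pan at (243,195) with the ramekin at (244,195). The three cork mats are at (296,190), (343,217) and (381,275); the middle one is about 36 px across, which fits 130 mm. The rack is at (157,200), with the black turner at its left end. The side view shows the pale paddle handle at (221,260), in the slot nearest the pan, with the red spatula in the middle.

```bash
cat > m.py <<'E'
from h import *
def comp(m,amin=30):
    n,l,s,c=cv2.connectedComponentsWithStats(m.astype(np.uint8)); return [(l==i) for i in range(1,n) if s[i,4]>amin]
T=np.load("top0.npz");S=np.load("side0.npz")
p,P=T["p"],T["P"];hsv=cv2.cvtColor(p,cv2.COLOR_RGB2HSV)
# table z check
print("table z",np.nanmedian(P[280:300,100:150,2]))
def rpt(nm,P,m):
    q=P[m];q=q[~np.isnan(q[:,0])]
    c,r=cv2.minEnclosingCircle(q[:,:2].astype(np.float32)); print(nm,m.sum(),"c",np.round(c,4),"r",round(r,4),"z",np.percentile(q[:,2],[5,50,95]).round(4))
# blue pan
m=(hsv[...,0]>100)&(hsv[...,0]<125)&(hsv[...,1]>120)
for k in comp(m,200): rpt("pan",P,k); rpt("panrim",P,k&(P[...,2]>0.028))
# ramekin
box=np.zeros(m.shape,bool);box[180:212,228:262]=1
rpt("ram",P,box&(hsv[...,1]<60)&(hsv[...,2]>70)); rpt("ramz",P,box&(P[...,2]>0.04))
# mats
for (u,v,r) in((296,190,18),(343,217,24),(381,275,30)):
    b=np.zeros(m.shape,np.uint8);cv2.circle(b,(u,v),r,1,-1)
    q=(b>0)&(hsv[...,1]>110)&(hsv[...,0]<20)
    rpt("mat",P,max(comp(q),key=lambda a:a.sum()))
# rack area
b=np.zeros(m.shape,bool);b[175:225,105:200]=1
for lo,hi in((0.08,0.1),(0.12,0.3)):
  for k in comp(b&(P[...,2]>lo)&(P[...,2]<hi),4): rpt(f"rack{lo}",P,k);print(cv2.minAreaRect(P[k][:,:2].astype(np.float32)))
ps,Ps=S["p"],S["P"];b[:]=0;b[235:350,170:255]=1
for k in comp(b&(Ps[...,2]>0.1),10):
    rpt("utensil",Ps,k);q=Ps[k];print(np.median(ps[k],0),q[:,2].max())
    for z in(.11,.13,.15,.17,.19,.205):
        w=abs(q[:,2]-z)<.008
        if w.any():print(z,q[w].mean(0).round(4),cv2.minAreaRect(q[w][:,:2].astype(np.float32)))
b2=b&(Ps[...,2]>0.084)&(Ps[...,2]<.094);rpt("racktop side",Ps,b2);print(cv2.minAreaRect(Ps[b2][:,:2].astype(np.float32)))
cv2.imwrite("pics/z.png",np.hstack([cv2.resize(p[165:230,100:205,::-1],None,fx=4,fy=4),np.vstack([cv2.resize(ps[235:350,170:255,::-1],None,fx=2.2,fy=260/115)])]))
E
python3 m.py
```

```text
table z -0.00018536850165717933
pan 1355 c [0.5285 0.0064] r 0.0922 z [0.0001 0.0058 0.0306]
panrim 101 c [0.5285 0.0064] r 0.0922 z [0.0287 0.0328 0.0388]
ram 216 c [0.5346 0.0065] r 0.0362 z [0.004  0.0111 0.0501]
ramz 78 c [0.5301 0.0057] r 0.0319 z [0.0423 0.048  0.052 ]
mat 547 c [ 0.5503 -0.1823] r 0.0487 z [-0.0002  0.0044  0.0087]
mat 1009 c [ 0.4543 -0.348 ] r 0.0642 z [0.0011 0.0054 0.0104]
mat 1905 c [ 0.2533 -0.4742] r 0.0864 z [0.0024 0.0071 0.0117]
rack0.08 452 c [0.5128 0.3149] r 0.1063 z [0.0847 0.0899 0.0953]
((0.5143907070159912, 0.315004825592041), (0.21132804453372955, 0.03700178861618042), 78.4588394165039)
rack0.12 76 c [0.5281 0.3792] r 0.012 z [0.1253 0.1908 0.2117]
((0.5272529721260071, 0.3790588676929474), (0.022565150633454323, 0.0122899254783988), 79.4292221069336)
rack0.12 68 c [0.514 0.315] r 0.0121 z [0.131  0.1901 0.2116]
((0.5139689445495605, 0.3149929344654083), (0.023873712867498398, 0.01184021681547165), 77.69696044921875)
rack0.12 63 c [0.5009 0.2502] r 0.0115 z [0.1296 0.1933 0.2115]
((0.50115567445755, 0.25006961822509766), (0.02249053493142128,
[... 2273 characters left out ...]
0.1504] ((0.5224620699882507, 0.38375091552734375), (0.022106323391199112, 0.009242427535355091), 53.55002975463867)
0.17 [0.5229 0.3847 0.1695] ((0.5227174758911133, 0.3830038011074066), (0.02275926060974598, 0.00910277757793665), 56.97357940673828)
0.19 [0.5228 0.3846 0.1899] ((0.5220072865486145, 0.3840200901031494), (0.022274697199463844, 0.010547296144068241), 53.76157760620117)
0.205 [0.5246 0.3834 0.2066] ((0.5259788632392883, 0.38186967372894287), (0.022068118676543236, 0.012839645147323608), 77.83289337158203)
racktop side 922 c [0.5147 0.3157] r 0.1063 z [0.0855 0.0902 0.093 ]
((0.5125094652175903, 0.3161287307739258), (0.21228542923927307, 0.040529169142246246), 78.93169403076172)
```

View pics/z.png

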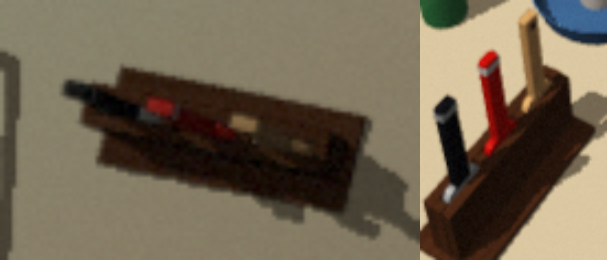

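The paddle stands at about (0.500, 0.251), with a flat-face azimuth near -11°. The ramekin is at (0.530, 0.006). The middle mat has r = 64 mm and is at (0.454, -0.348). All of these agree with the sizes given.

```bash
cat >> h.py <<'E'
def plan(pos,Rt=None,n=1):
    "deltas in tool axes, per row, from the measured pose"
    s=sense();R0=R.from_rotvec(s["tcp_rot"]);Rt=R0 if Rt is None else Rt
    rv=(R0.inv()*Rt).as_rotvec()/n; dp=(np.array(pos)-s["position"])/n
    for i in range(n):
        Ri=R0*R.from_rotvec(rv*i); print(np.r_[Ri.inv().apply(dp),rv].round(4).tolist())
E
python3 - <<'E'
from m import *
E
python3 - <<'E'
from h import *
P=np.load("top0.npz")["P"]
for nm,(a,b,c,d) in dict(bottle=(115,160,200,232),cazuela=(115,150,262,302),jar=(140,170,345,372),mill=(248,272,318,345),tin=(240,270,168,196)).items():
    q=P[a:b,c:d].reshape(-1,3);q=q[q[:,2]>.02];top=q[q[:,2]>q[:,2].max()-.02]
    print(nm,cv2.minEnclosingCircle(q[:,:2].astype(np.float32)),top.mean(0).round(3))
print(R.from_rotvec(sense()["tcp_rot"]).as_matrix().round(4).tolist())
plan([.530,.006,.23],n=20)
E
```

```text
table z -0.00018536850165717933
pan 1355 c [0.5285 0.0064] r 0.0922 z [0.0001 0.0058 0.0306]
panrim 101 c [0.5285 0.0064] r 0.0922 z [0.0287 0.0328 0.0388]
ram 216 c [0.5346 0.0065] r 0.0362 z [0.004  0.0111 0.0501]
ramz 78 c [0.5301 0.0057] r 0.0319 z [0.0423 0.048  0.052 ]
mat 547 c [ 0.5503 -0.1823] r 0.0487 z [-0.0002  0.0044  0.0087]
mat 1009 c [ 0.4543 -0.348 ] r 0.0642 z [0.0011 0.0054 0.0104]
mat 1905 c [ 0.2533 -0.4742] r 0.0864 z [0.0024 0.0071 0.0117]
rack0.08 452 c [0.5128 0.3149] r 0.1063 z [0.0847 0.0899 0.0953]
((0.5143907070159912, 0.315004825592041), (0.21132804453372955, 0.03700178861618042), 78.4588394165039)
rack0.12 76 c [0.5281 0.3792] r 0.012 z [0.1253 0.1908 0.2117]
((0.5272529721260071, 0.3790588676929474), (0.022565150633454323, 0.0122899254783988), 79.4292221069336)
rack0.12 68 c [0.514 0.315] r 0.0121 z [0.131  0.1901 0.2116]
((0.5139689445495605, 0.3149929344654083), (0.023873712867498398, 0.01184021681547165), 77.69696044921875)
rack0.12 63 c [0.5009 0.2502] r 0.0115 z [0.1296 0.1933 0.2115]
((0.50115567445755, 0.25006961822509766), (0.02249053493142128,
[... 3638 characters left out ...]
.0]
[0.0258, -0.0252, 0.0001, 0.0, 0.0, 0.0]
[0.0258, -0.0252, 0.0001, 0.0, 0.0, 0.0]
[0.0258, -0.0252, 0.0001, 0.0, 0.0, 0.0]
[0.0258, -0.0252, 0.0001, 0.0, 0.0, 0.0]
[0.0258, -0.0252, 0.0001, 0.0, 0.0, 0.0]
[0.0258, -0.0252, 0.0001, 0.0, 0.0, 0.0]
[0.0258, -0.0252, 0.0001, 0.0, 0.0, 0.0]
[0.0258, -0.0252, 0.0001, 0.0, 0.0, 0.0]
[0.0258, -0.0252, 0.0001, 0.0, 0.0, 0.0]
[0.0258, -0.0252, 0.0001, 0.0, 0.0, 0.0]
[0.0258, -0.0252, 0.0001, 0.0, 0.0, 0.0]
[0.0258, -0.0252, 0.0001, 0.0, 0.0, 0.0]
[0.0258, -0.0252, 0.0001, 0.0, 0.0, 0.0]
[0.0258, -0.0252, 0.0001, 0.0, 0.0, 0.0]
[0.0258, -0.0252, 0.0001, 0.0, 0.0, 0.0]
[0.0258, -0.0252, 0.0001, 0.0, 0.0, 0.0]
[0.0258, -0.0252, 0.0001, 0.0, 0.0, 0.0]
```

Request:
carry_out --increments '[[[0.0258, -0.0252, 0, 0, 0, 0, 1], [0.0258, -0.0252, 0, 0, 0, 0, 1], [0.0258, -0.0252, 0, 0, 0, 0, 1], [0.0258, -0.0252, 0, 0, 0, 0, 1], [0.0258, -0.0252, 0, 0, 0, 0, 1], [0.0258, -0.0252, 0, 0, 0, 0, 1], [0.0258, -0.0252, 0, 0, 0, 0, 1], [0.0258, -0.0252, 0, 0, 0, 0, 1], [0.0258, -0.0252, 0, 0, 0, 0, 1], [0.0258, -0.0252, 0, 0, 0, 0, 1], [0.0258, -0.0252, 0, 0, 0, 0, 1], [0.0258, -0.0252, 0, 0, 0, 0, 1], [0.0258, -0.0252, 0, 0, 0, 0, 1], [0.0258, -0.0252, 0, 0, 0, 0, 1], [0.0258, -0.0252, 0, 0, 0, 0, 1], [0.0258, -0.0252, 0, 0, 0, 0, 1], [0.0258, -0.0252, 0, 0, 0, 0, 1], [0.0258, -0.0252, 0, 0, 0, 0, 1], [0.0258, -0.0252, 0, 0, 0, 0, 1], [0.0258, -0.0252, 0, 0, 0, 0, 1]]]' --newtons 30

```text
time: 2.6
position: [0.5301, 0.0067, 0.2308]
tcp_rot: [-3.119, -0.378, 0.001]
ft_force: [0.4, -0.5, -0.2]
finger_gap: 0.0854
gripper_force: 0.0
```

Request:
carry_out --increments '[[[0, 0, 0, 0, 0, 0, 1], [0, 0, 0, 0, 0, 0, 1]]]'

```text
time: 2.85
position: [0.5292, 0.0053, 0.2307]
tcp_rot: [3.119, 0.378, -0.003]
ft_force: [0.7, -0.5, 0.5]
finger_gap: 0.0853
gripper_force: 0.0
```

```bash
python3 - <<'E'
from h import *
s=sense();print(s["time"],s["joints"],s["position"],s["tcp_rot"])
plan([.530,.006,.02],n=1)
E
```

```text
2.85 [-7.18781034e-02  1.25457906e-01  1.85770137e+00 -5.72569990e-04
  1.16003060e+00  1.25782274e+00] [0.52922891 0.00534    0.23067347] [ 3.11854138e+00  3.78127157e-01 -2.62006118e-03]
[0.0013, -0.0005, 0.2107, 0.0, 0.0, 0.0]
```

Request:
carry_out --increments '[[[0.0005, 0, 0.03, 0, 0, 0, 1], [0, 0, 0.035, 0, 0, 0, 1], [0, 0, 0.035, 0, 0, 0, 1], [0, 0, 0.03, 0, 0, 0, 1], [0, 0, 0.03, 0, 0, 0, 1], [0, 0, 0.02, 0, 0, 0, 1], [0, 0, 0.015, 0, 0, 0, 1], [0, 0, 0.015, 0, 0, 0, 1], [0, 0, 0, 0, 0, 0, 1]]]'

```text
time: 3.98
position: [0.5294, 0.0054, 0.0203]
tcp_rot: [-3.119, -0.377, 0.004]
ft_force: [0.5, 0.8, 0.5]
finger_gap: 0.0855
gripper_force: 0.0
```

Request:
carry_out --increments '[[[0, 0, 0, 0, 0, 0, 0.85], [0, 0, 0, 0, 0, 0, 0.8], [0, 0, 0, 0, 0, 0, 0.75], [0, 0, 0, 0, 0, 0, 0.6], [0, 0, 0, 0, 0, 0, 0.6], [0, 0, 0, 0, 0, 0, 0.6]]]'

```text
time: 4.72
position: [0.5312, 0.006, 0.0228]
tcp_rot: [-3.119, -0.378, -0.002]
ft_force: [-2.8, 1.7, 6.7]
finger_gap: 0.062
gripper_force: 30.9
```

Request:
carry_out --increments '[[[0, 0, -0.005, 0, 0, 0, 0.6], [0, 0, -0.01, 0, 0, 0, 0.6], [0, 0, -0.02, 0, 0, 0, 0.6], [0, 0, -0.03, 0, 0, 0, 0.6], [0, 0, -0.03, 0, 0, 0, 0.6], [0, 0, -0.03, 0, 0, 0, 0.6], [0, 0, -0.03, 0, 0, 0, 0.6], [0, 0, 0, 0, 0, 0, 0.6]]]'

```text
time: 5.72
position: [0.5328, 0.0054, 0.1793]
tcp_rot: [3.117, 0.377, 0.011]
ft_force: [0.1, -0.1, -2.2]
finger_gap: 0.0621
gripper_force: 33.3
```

```bash
python3 - <<'E'
from h import *
p,d,P,K,X=shot("side"); cv2.imwrite("pics/s1.png",cv2.resize(p[100:290,150:350,::-1],None,fx=3,fy=3))
plan([.4543,-.348,.16],n=14)
E
```

```text
[-0.0114, 0.0232, 0.0012, 0.0, 0.0, 0.0]
[-0.0114, 0.0232, 0.0012, 0.0, 0.0, 0.0]
[-0.0114, 0.0232, 0.0012, 0.0, 0.0, 0.0]
[-0.0114, 0.0232, 0.0012, 0.0, 0.0, 0.0]
[-0.0114, 0.0232, 0.0012, 0.0, 0.0, 0.0]
[-0.0114, 0.0232, 0.0012, 0.0, 0.0, 0.0]
[-0.0114, 0.0232, 0.0012, 0.0, 0.0, 0.0]
[-0.0114, 0.0232, 0.0012, 0.0, 0.0, 0.0]
[-0.0114, 0.0232, 0.0012, 0.0, 0.0, 0.0]
[-0.0114, 0.0232, 0.0012, 0.0, 0.0, 0.0]
[-0.0114, 0.0232, 0.0012, 0.0, 0.0, 0.0]
[-0.0114, 0.0232, 0.0012, 0.0, 0.0, 0.0]
[-0.0114, 0.0232, 0.0012, 0.0, 0.0, 0.0]
[-0.0114, 0.0232, 0.0012, 0.0, 0.0, 0.0]
```

View pics/s1.png

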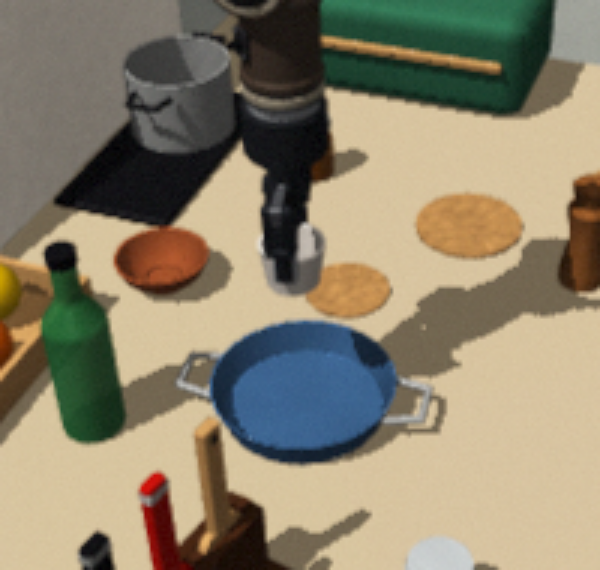

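The ramekin is held upright in the gripper at about (290,262) in the crop, and the pan is empty and hasn't moved. Next I carry it to the mat.

Request:
carry_out --increments '[[[-0.0114, 0.0232, 0.0012, 0, 0, 0, 0.6], [-0.0114, 0.0232, 0.0012, 0, 0, 0, 0.6], [-0.0114, 0.0232, 0.0012, 0, 0, 0, 0.6], [-0.0114, 0.0232, 0.0012, 0, 0, 0, 0.6], [-0.0114, 0.0232, 0.0012, 0, 0, 0, 0.6], [-0.0114, 0.0232, 0.0012, 0, 0, 0, 0.6], [-0.0114, 0.0232, 0.0012, 0, 0, 0, 0.6], [-0.0114, 0.0232, 0.0012, 0, 0, 0, 0.6], [-0.0114, 0.0232, 0.0012, 0, 0, 0, 0.6], [-0.0114, 0.0232, 0.0012, 0, 0, 0, 0.6], [-0.0114, 0.0232, 0.0012, 0, 0, 0, 0.6], [-0.0114, 0.0232, 0.0012, 0, 0, 0, 0.6], [-0.0114, 0.0232, 0.0012, 0, 0, 0, 0.6], [-0.0114, 0.0232, 0.0012, 0, 0, 0, 0.6], [0, 0, 0, 0, 0, 0, 0.6], [0, 0, 0, 0, 0, 0, 0.6]]]'

```text
time: 7.78
position: [0.452, -0.3466, 0.1578]
tcp_rot: [-3.116, -0.376, 0.003]
ft_force: [0.2, -0.1, -1.4]
finger_gap: 0.0619
gripper_force: 33.4
```

```bash
python3 - <<'E'
from h import *
s=sense();print(s["position"],s["ft_force"],s["joints"].round(2) if hasattr(s["joints"],"round") else s["joints"])
plan([.454,-.348,.034],R.from_rotvec([-3.117,-.377,0]),n=6)
p,d,P,K,X=shot("top"); hsv=cv2.cvtColor(p,cv2.COLOR_RGB2HSV); m=(hsv[...,1]<50)&(hsv[...,2]>110)&(P[...,2]>.1);m[:150]=0
q=P[m];print(m.sum(),q.mean(0) if m.any() else 0)
E
```

```text
[ 0.4519675  -0.34659647  0.1577781 ] [ 0.15447111 -0.09070769 -1.38255876] [-0.73  0.29  1.82  0.    1.04  0.6 ]
[0.0003, 0.0004, 0.0206, -0.0002, 0.0003, -0.0001]
[0.0003, 0.0004, 0.0206, -0.0002, 0.0003, -0.0001]
[0.0003, 0.0004, 0.0206, -0.0002, 0.0003, -0.0001]
[0.0003, 0.0004, 0.0206, -0.0002, 0.0003, -0.0001]
[0.0003, 0.0004, 0.0206, -0.0002, 0.0003, -0.0001]
[0.0003, 0.0004, 0.0206, -0.0002, 0.0003, -0.0001]
41 [0.44933703 0.44191611 0.14574153]
```

Request:
carry_out --increments '[[[0.0005, 0.0005, 0.0205, 0, 0, 0, 0.6], [0.0005, 0.0005, 0.0205, 0, 0, 0, 0.6], [0.0005, 0.0005, 0.0205, 0, 0, 0, 0.6], [0.0005, 0.0005, 0.0205, 0, 0, 0, 0.6], [0, 0, 0.0205, 0, 0, 0, 0.6], [0, 0, 0.0205, 0, 0, 0, 0.6], [0, 0, 0.003, 0, 0, 0, 0.6], [0, 0, 0.003, 0, 0, 0, 0.6], [0, 0, 0, 0, 0, 0, 0.6]]]'

```text
time: 8.95
position: [0.4558, -0.3497, 0.031]
tcp_rot: [3.118, 0.377, 0.001]
ft_force: [0.6, 0.3, -1.6]
finger_gap: 0.0623
gripper_force: 33.5
```

Request:
carry_out --increments '[[[0, 0, 0.002, 0, 0, 0, 0.6], [0, 0, 0.002, 0, 0, 0, 0.6], [0, 0, 0, 0, 0, 0, 0.6]]]'

```text
time: 9.32
position: [0.4552, -0.3493, 0.0264]
tcp_rot: [-3.119, -0.377, 0.0]
ft_force: [-0.2, 0.2, -1.3]
finger_gap: 0.0623
gripper_force: 33.5
```

Request:
carry_out --increments '[[[0, 0, 0.0015, 0, 0, 0, 0.6], [0, 0, 0.0015, 0, 0, 0, 0.6], [0, 0, 0, 0, 0, 0, 0.6]]]'

```text
time: 9.7
position: [0.4553, -0.3494, 0.0239]
tcp_rot: [-3.119, -0.377, 0.0]
ft_force: [-1.1, 0.8, 2.5]
finger_gap: 0.0617
gripper_force: 33.7
```

Contact came at the expected height, so I release.

Request:
carry_out --increments '[[[0, 0, 0, 0, 0, 0, 0.78], [0, 0, 0, 0, 0, 0, 0.85], [0, 0, 0, 0, 0, 0, 1], [0, 0, 0, 0, 0, 0, 1], [0, 0, -0.015, 0, 0, 0, 1], [0, 0, -0.03, 0, 0, 0, 1], [0, 0, -0.03, 0, 0, 0, 1], [0, 0, -0.04, 0, 0, 0, 1], [0, 0, -0.05, 0, 0, 0, 1], [0, 0, -0.05, 0, 0, 0, 1], [0, 0, -0.05, 0, 0, 0, 1], [0, 0, 0, 0, 0, 0, 1]]]'

```text
time: 11.2
position: [0.4579, -0.3516, 0.2959]
tcp_rot: [3.109, 0.376, 0.013]
ft_force: [0.2, 0.3, -0.3]
finger_gap: 0.0854
gripper_force: 0.0
```

```bash
cat > fk.py <<'E'
from h import *
a=np.deg2rad
h=np.array([np.cos(a(-11.3)),np.sin(a(-11.3)),0])   # paddle face normal, away from robot
yp=np.array([-h[1],h[0],0])
up=np.array([0,0,1.])
def tool(pitch_deg,az_deg,flip):
    "tool z tilted pitch from straight down toward heading az (neg: backwards); tool y across"
    t,z=a(pitch_deg),a(az_deg); hh=np.array([np.cos(z),np.sin(z),0]); zz=np.sin(t)*hh-np.cos(t)*up
    yy=np.array([-hh[1],hh[0],0])*flip; return R.from_matrix(np.c_[np.cross(yy,zz),yy,zz])
E
python3 - <<'E'
from fk import *
s=sense();print(s["joints"].round(2),s["position"].round(4))
p,d,P,K,X=shot("side"); cv2.imwrite("pics/s2.png",cv2.resize(p[120:260,180:400,::-1],None,fx=3,fy=3))
R0=R.from_rotvec(s["tcp_rot"])
for f in(1,-1):
    Rt=tool(40,-11.3,f);print(f,np.rad2deg((R0.inv()*Rt).as_rotvec()).round(1))
E
```

```text
[-0.73  0.16  1.69 -0.    1.28  0.6 ] [ 0.4579 -0.3516  0.2959]
1 [ -52.6  -11.2 -146.7]
-1 [-8.3 38.8 24.2]
```

View pics/s2.png

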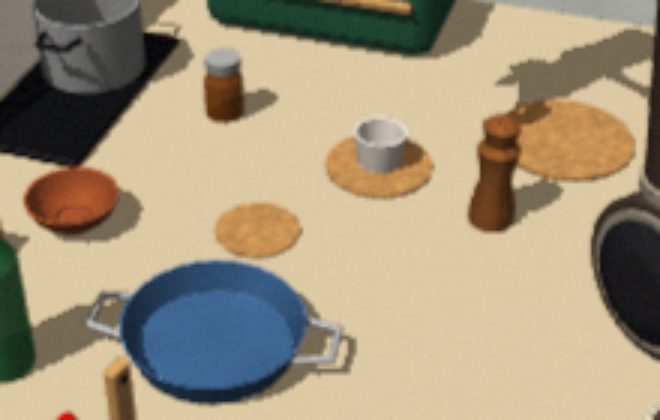

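The side view shows the ramekin upright on the middle mat, at crop (381,148), with cork visible all round it. The pan is undisturbed. Next is the paddle: I move across and yaw with the tool vertical first.

```bash
python3 - <<'E'
from fk import *
plan([.42,.24,.30],n=14)
R0=R.from_rotvec(sense()["tcp_rot"]);print((R0.inv()*tool(0,-11.3,1)).as_rotvec()/15)
P=shot("top")[2];q=P[195:240,325:362].reshape(-1,3);q=q[(q[:,2]>.04)&(q[:,2]<.06)];print(len(q),cv2.minEnclosingCircle(q[:,:2].astype(np.float32)) if len(q) else 0)
E
```

```text
[0.0075, -0.0416, -0.0007, 0.0, 0.0, 0.0]
[0.0075, -0.0416, -0.0007, 0.0, 0.0, 0.0]
[0.0075, -0.0416, -0.0007, 0.0, 0.0, 0.0]
[0.0075, -0.0416, -0.0007, 0.0, 0.0, 0.0]
[0.0075, -0.0416, -0.0007, 0.0, 0.0, 0.0]
[0.0075, -0.0416, -0.0007, 0.0, 0.0, 0.0]
[0.0075, -0.0416, -0.0007, 0.0, 0.0, 0.0]
[0.0075, -0.0416, -0.0007, 0.0, 0.0, 0.0]
[0.0075, -0.0416, -0.0007, 0.0, 0.0, 0.0]
[0.0075, -0.0416, -0.0007, 0.0, 0.0, 0.0]
[0.0075, -0.0416, -0.0007, 0.0, 0.0, 0.0]
[0.0075, -0.0416, -0.0007, 0.0, 0.0, 0.0]
[0.0075, -0.0416, -0.0007, 0.0, 0.0, 0.0]
[0.0075, -0.0416, -0.0007, 0.0, 0.0, 0.0]
[ 0.0004828   0.0004496  -0.18023603]
32 ((0.4554484188556671, -0.3420541286468506), 0.02979615516960621)
```

Request:
carry_out --increments '[[[0.0075, -0.0415, 0, 0, 0, 0, 0.6], [0.0075, -0.0415, 0, 0, 0, 0, 0.6], [0.0075, -0.0415, 0, 0, 0, 0, 0.6], [0.0075, -0.0415, 0, 0, 0, 0, 0.6], [0.0075, -0.0415, 0, 0, 0, 0, 0.6], [0.0075, -0.0415, 0, 0, 0, 0, 0.6], [0.0075, -0.0415, 0, 0, 0, 0, 0.6], [0.0075, -0.0415, 0, 0, 0, 0, 0.6], [0.0075, -0.0415, 0, 0, 0, 0, 0.6], [0.0075, -0.0415, 0, 0, 0, 0, 0.6], [0.0075, -0.0415, 0, 0, 0, 0, 0.6], [0.0075, -0.0415, 0, 0, 0, 0, 0.6], [0.0075, -0.0415, 0, 0, 0, 0, 0.6], [0.0075, -0.0415, 0, 0, 0, 0, 0.6]]]'

```text
time: 13.05
position: [0.4171, 0.2407, 0.2865]
tcp_rot: [3.117, 0.377, -0.006]
ft_force: [0.9, -1.1, -0.1]
finger_gap: 0.0511
gripper_force: 0.0
```

Request:
carry_out --increments '[[[0, 0, 0, 0, 0, -0.18, 0.6], [0, 0, 0, 0, 0, -0.18, 0.6], [0, 0, 0, 0, 0, -0.18, 0.6], [0, 0, 0, 0, 0, -0.18, 0.6], [0, 0, 0, 0, 0, -0.18, 0.6], [0, 0, 0, 0, 0, -0.18, 0.6], [0, 0, 0, 0, 0, -0.18, 0.6], [0, 0, 0, 0, 0, -0.18, 0.6], [0, 0, 0, 0, 0, -0.18, 0.6], [0, 0, 0, 0, 0, -0.18, 0.6], [0, 0, 0, 0, 0, -0.18, 0.6], [0, 0, 0, 0, 0, -0.18, 0.6], [0, 0, 0, 0, 0, -0.18, 0.6], [0, 0, 0, 0, 0, -0.18, 0.6], [0, 0, 0, 0, 0, -0.18, 0.6], [0, 0, 0, 0, 0, 0, 0.6]]]'

```text
time: 15.05
position: [0.4175, 0.2394, 0.2866]
tcp_rot: [-0.318, -3.122, 0.003]
ft_force: [-0.7, -0.3, 0.0]
finger_gap: 0.0509
gripper_force: 0.0
```

```bash
python3 - <<'E'
from fk import *
s=sense();print(s["joints"].round(2),s["position"],s["finger_gap"])
Rt=tool(45,-11.3,1);zt=Rt.as_matrix()[:,2]
plan(np.array([.5005,.251,.175])-.073*zt+[0,0,.03],Rt,n=8)
E
```

```text
[ 0.43 -0.02  1.9   0.    1.27 -0.94] [0.41751694 0.23942396 0.28662282] 0.050937429469348455
[-0.0034, 0.0035, 0.0037, -0.0005, -0.0986, -0.0006]
[-0.003, 0.0035, 0.0041, -0.0005, -0.0986, -0.0006]
[-0.0026, 0.0035, 0.0043, -0.0005, -0.0986, -0.0006]
[-0.0022, 0.0035, 0.0046, -0.0005, -0.0986, -0.0006]
[-0.0017, 0.0035, 0.0048, -0.0005, -0.0986, -0.0006]
[-0.0013, 0.0035, 0.0049, -0.0005, -0.0986, -0.0006]
[-0.0008, 0.0035, 0.005, -0.0005, -0.0986, -0.0006]
[-0.0003, 0.0035, 0.0051, -0.0005, -0.0986, -0.0006]
```

Request:
carry_out --increments '[[[-0.0035, 0.0035, 0.0035, 0, -0.0985, 0, 0.6], [-0.003, 0.0035, 0.004, 0, -0.0985, 0, 0.6], [-0.0025, 0.0035, 0.0045, 0, -0.0985, 0, 0.6], [-0.002, 0.0035, 0.0045, 0, -0.0985, 0, 0.6], [-0.0015, 0.0035, 0.005, 0, -0.0985, 0, 0.6], [-0.0015, 0.0035, 0.005, 0, -0.0985, 0, 0.6], [-0.001, 0.0035, 0.005, 0, -0.0985, 0, 0.6], [-0.0005, 0.0035, 0.005, 0, -0.0985, 0, 0.6], [0, 0, 0, 0, 0, 0, 0.6]]]'

```text
time: 16.18
position: [0.4492, 0.261, 0.2556]
tcp_rot: [0.234, 2.348, -0.102]
ft_force: [0.2, -0.2, -0.8]
finger_gap: 0.0512
gripper_force: 0.0
```

```bash
python3 - <<'E'
from fk import *
s=sense();print(s["joints"].round(2),s["position"],s["finger_gap"])
Rt=tool(45,-11.3,1);zt=Rt.as_matrix()[:,2]
print(np.rad2deg((R.from_rotvec(s["tcp_rot"]).inv()*Rt).as_rotvec()).round(2))
plan(np.array([.5005,.251,.175])-.073*zt,Rt,n=2)
p,d,P,K,X=shot("side"); cv2.imwrite("pics/s3.png",cv2.resize(p[170:350,130:330,::-1],None,fx=3,fy=3))
E
```

```text
[ 0.81 -0.09  2.23 -0.99  0.8   0.09] [0.44921058 0.26102463 0.25561414] 0.051218834694751816
[-0.29 -0.09  0.03]
[0.01, 0.0002, 0.0105, -0.0025, -0.0007, 0.0003]
[0.01, 0.0001, 0.0105, -0.0025, -0.0007, 0.0003]
```

View pics/s3.png

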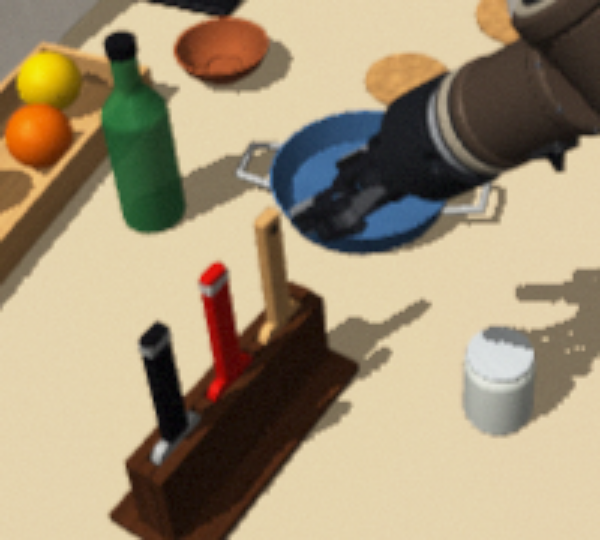

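The side view shows the fingers at crop (320,215), lined up behind the paddle handle top at (268,220), with the neighbours clear. Joint 4 is near its limit, so I ease the tilt to 40° before closing in.

```bash
python3 - <<'E'
from fk import *
Rt=tool(40,-11.3,1);zt=Rt.as_matrix()[:,2]
plan(np.array([.5005,.251,.175])-.073*zt,Rt,n=2)
E
```

```text
[0.0077, -0.0002, 0.0108, -0.002, 0.0433, -0.0007]
[0.0072, -0.0002, 0.0112, -0.002, 0.0433, -0.0007]
```

Request:
carry_out --increments '[[[0.0077, 0, 0.0108, -0.002, 0.0433, 0, 0.6], [0.0072, 0, 0.0112, -0.002, 0.0433, 0, 0.6], [0, 0, 0, 0, 0, 0, 0.6], [0, 0, 0.02, 0, 0, 0, 0.6], [0, 0, 0.02, 0, 0, 0, 0.6], [0, 0, 0, 0, 0, 0, 0.6]]]'

```text
time: 16.98
position: [0.4813, 0.2552, 0.2016]
tcp_rot: [0.245, 2.431, -0.087]
ft_force: [-0.2, 1.0, 0.8]
finger_gap: 0.0512
gripper_force: 0.0
```

```bash
python3 - <<'E'
from fk import *
s=sense();print(s["joints"].round(2),s["position"],s["finger_gap"])
Rt=tool(40,-11.3,1);zt=Rt.as_matrix()[:,2]
plan(np.array([.5005,.251,.175])+.017*zt,Rt,n=3)
E
```

```text
[ 0.7   0.02  2.21 -0.95  0.67  0.04] [0.48129161 0.25522058 0.20160927] 0.0512427178504958
[0.0007, -0.0001, 0.0167, -0.0001, 0.0008, -0.0012]
[0.0007, -0.0001, 0.0167, -0.0001, 0.0008, -0.0012]
[0.0007, -0.0001, 0.0167, -0.0001, 0.0008, -0.0012]
```

Request:
carry_out --increments '[[[0.0007, 0, 0.0167, 0, 0, 0, 0.6], [0.0007, 0, 0.0167, 0, 0, 0, 0.6], [0.0007, 0, 0.0167, 0, 0, 0, 0.6], [0, 0, 0, 0, 0, 0, 0.6], [0, 0, 0, 0, 0, 0, 0.4], [0, 0, 0, 0, 0, 0, 0.3], [0, 0, 0, 0, 0, 0, 0.1], [0, 0, 0, 0, 0, 0, 0.1], [0, 0, 0, 0, 0, 0, 0.1]]]' --newtons 45

```text
time: 18.1
position: [0.5116, 0.2503, 0.1632]
tcp_rot: [0.243, 2.429, -0.084]
ft_force: [-0.4, 0.2, 3.4]
finger_gap: 0.0211
gripper_force: 44.8
```

```bash
python3 - <<'E'
from fk import *
s=sense();print(s["joints"].round(2),s["position"],s["finger_gap"],s["gripper_force"],s["ft_force"])
R0=R.from_rotvec(s["tcp_rot"]); print(R0.inv().apply([0,0,.02]).round(4))
E
```

```text
[ 0.65  0.13  2.19 -1.07  0.58  0.14] [0.51163702 0.25034251 0.16316271] 0.021070193420877494 44.80803430080414 [-0.4308551   0.19827584  3.38615807]
[-0.0129  0.0001 -0.0153]
```

Request:
carry_out --increments '[[[-0.0064, 0, -0.0077, 0, 0, 0, 0.1], [-0.0129, 0, -0.0153, 0, 0, 0, 0.1], [-0.0129, 0, -0.0153, 0, 0, 0, 0.1], [-0.0129, 0, -0.0153, 0, 0, 0, 0.1], [-0.0129, 0, -0.0153, 0, 0, 0, 0.1], [-0.0129, 0, -0.0153, 0, 0, 0, 0.1], [-0.0129, 0, -0.0153, 0, 0, 0, 0.1], [-0.0129, 0, -0.0153, 0, 0, 0, 0.1], [0, 0, 0, 0, 0, 0, 0.1]]]'

```text
time: 19.23
position: [0.5116, 0.2504, 0.3141]
tcp_rot: [0.244, 2.428, -0.081]
ft_force: [-0.8, -0.5, -0.2]
finger_gap: 0.0212
gripper_force: 44.5
```

```bash
cat >> fk.py <<'E'
def paddle(s):
    "TCP relative to paddle at grasp: 0.0113 along face normal, 0.153 from tip"
    M=R.from_rotvec(s["tcp_rot"]); Rg=tool(40,-11.3,1)
    b=Rg.inv().apply(up); off=Rg.inv().apply(-.0113*h-.153*up)
    tip=s["position"]+M.apply(off); z=M.apply(b); return tip,z
E
python3 - <<'E'
from fk import *
s=sense();print(s["joints"].round(2),s["position"],s["finger_gap"],s["gripper_force"],s["ft_force"]);print(paddle(s))
p,d,P,K,X=shot("side"); cv2.imwrite("pics/s4.png",cv2.resize(p[100:350,110:330,::-1],None,fx=2.3,fy=2.3))
E
```

```text
[ 0.65 -0.1   2.07 -0.73  0.8  -0.3 ] [0.51160757 0.25040779 0.31414294] 0.021190279720231874 44.51329708099365 [-0.75983891 -0.50369436 -0.16235047]
(array([0.5015003 , 0.25338235, 0.16108843]), array([-0.00635111, -0.00491116,  0.99996777]))
```

View pics/s4.png

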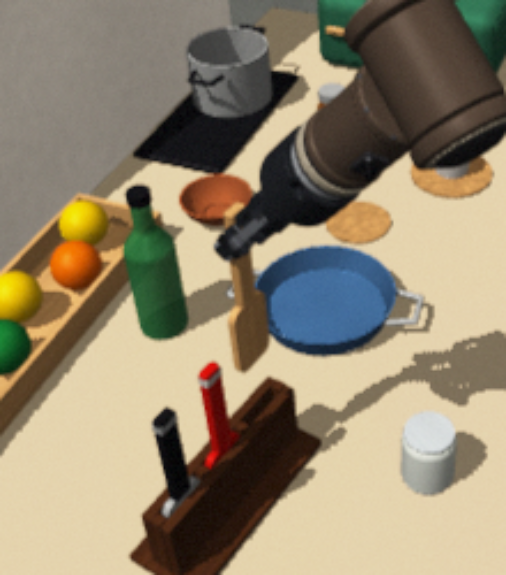

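The paddle is out of the slot and hangs vertically at crop (243,300). The turner and spatula are still in their slots. Now I plan the move to a 50° incline above the pan, with the handle heading -60°.

```bash
cat >> fk.py <<'E'
def target(tip,e,az):
    Rg=tool(40,-11.3,1);off=Rg.inv().apply(-.0113*h-.153*up);Rt=tool(e-50,az,1)
    return np.array(tip)-Rt.apply(off),Rt
E
python3 - <<'E'
from fk import *
pos,Rt=target([.5135,.0324,.12],50,-60);print(pos)
plan(pos,Rt,n=14)
E
```

```text
[ 0.5670014  -0.06026715  0.2299413 ]
[-0.0026, -0.021, 0.0098, 0.0215, 0.0469, 0.058]
[-0.0043, -0.0205, 0.0101, 0.0215, 0.0469, 0.058]
[-0.0059, -0.02, 0.0103, 0.0215, 0.0469, 0.058]
[-0.0075, -0.0194, 0.0104, 0.0215, 0.0469, 0.058]
[-0.0091, -0.0187, 0.0104, 0.0215, 0.0469, 0.058]
[-0.0107, -0.0179, 0.0103, 0.0215, 0.0469, 0.058]
[-0.0122, -0.017, 0.0102, 0.0215, 0.0469, 0.058]
[-0.0136, -0.0161, 0.0099, 0.0215, 0.0469, 0.058]
[-0.015, -0.015, 0.0096, 0.0215, 0.0469, 0.058]
[-0.0162, -0.0139, 0.0092, 0.0215, 0.0469, 0.058]
[-0.0174, -0.0128, 0.0087, 0.0215, 0.0469, 0.058]
[-0.0185, -0.0115, 0.0081, 0.0215, 0.0469, 0.058]
[-0.0195, -0.0103, 0.0074, 0.0215, 0.0469, 0.058]
[-0.0204, -0.0089, 0.0067, 0.0215, 0.0469, 0.058]
```

Request:
carry_out --increments '[[[-0.0026, -0.021, 0.0098, 0.0215, 0.047, 0.058, 0.1], [-0.0043, -0.0205, 0.01, 0.0215, 0.047, 0.058, 0.1], [-0.006, -0.02, 0.0103, 0.0215, 0.047, 0.058, 0.1], [-0.0075, -0.0194, 0.0104, 0.0215, 0.047, 0.058, 0.1], [-0.009, -0.0187, 0.0104, 0.0215, 0.047, 0.058, 0.1], [-0.0107, -0.018, 0.0103, 0.0215, 0.047, 0.058, 0.1], [-0.0122, -0.017, 0.0102, 0.0215, 0.047, 0.058, 0.1], [-0.0136, -0.016, 0.01, 0.0215, 0.047, 0.058, 0.1], [-0.015, -0.015, 0.0096, 0.0215, 0.047, 0.058, 0.1], [-0.0162, -0.014, 0.0092, 0.0215, 0.047, 0.058, 0.1], [-0.0174, -0.0128, 0.0087, 0.0215, 0.047, 0.058, 0.1], [-0.0185, -0.0115, 0.008, 0.0215, 0.047, 0.058, 0.1], [-0.0195, -0.0103, 0.0074, 0.0215, 0.047, 0.058, 0.1], [-0.0204, -0.009, 0.0067, 0.0215, 0.047, 0.058, 0.1], [0, 0, 0, 0, 0, 0, 0.1]]]'

```text
time: 21.15
position: [0.5662, -0.0622, 0.2274]
tcp_rot: [-1.573, -2.714, 0.004]
ft_force: [0.2, -0.6, -0.9]
finger_gap: 0.0212
gripper_force: 44.5
```

```bash
python3 - <<'E'
from fk import *
s=sense();print(s["joints"].round(2),s["position"],s["finger_gap"],s["ft_force"]);print(paddle(s))
P=shot("top")  # pan position recheck
p,P=P[0],P[2];hsv=cv2.cvtColor(p,cv2.COLOR_RGB2HSV);m=(hsv[...,0]>100)&(hsv[...,0]<125)&(hsv[...,1]>120)&(P[...,2]<.045)&(P[...,2]>.028);m[:150]=0;m[240:]=0
print(m.sum(),cv2.minEnclosingCircle(P[m][:,:2].astype(np.float32)))
pos,Rt=target([.5135,.0324,.05],17,-60);print(pos);plan(pos,Rt,n=8)
E
```

```text
[-0.19  0.21  1.77 -0.    1.17 -0.71] [ 0.56620047 -0.06215148  0.22744827] 0.021245494807217668 [ 0.24907287 -0.62030192 -0.94373997]
(array([0.51239867, 0.03070208, 0.11781126]), array([ 0.32377488, -0.55780406,  0.76421493]))
34 ((0.5326012969017029, 0.007790237199515104), 0.08977369964122772)
[ 0.58830921 -0.09717336  0.08392663]
[-0.0054, 0.0002, 0.018, -0.0004, 0.0716, -0.0004]
[-0.0066, 0.0002, 0.0175, -0.0004, 0.0716, -0.0004]
[-0.0079, 0.0002, 0.017, -0.0004, 0.0716, -0.0004]
[-0.0091, 0.0002, 0.0164, -0.0004, 0.0716, -0.0004]
[-0.0102, 0.0002, 0.0157, -0.0004, 0.0716, -0.0004]
[-0.0113, 0.0002, 0.015, -0.0004, 0.0716, -0.0004]
[-0.0124, 0.0002, 0.0141, -0.0004, 0.0716, -0.0004]
[-0.0134, 0.0002, 0.0132, -0.0004, 0.0716, -0.0004]
```

Request:
carry_out --increments '[[[-0.0054, 0, 0.018, 0, 0.0715, 0, 0.1], [-0.0066, 0, 0.0175, 0, 0.0715, 0, 0.1], [-0.008, 0, 0.017, 0, 0.0715, 0, 0.1], [-0.009, 0, 0.0164, 0, 0.0715, 0, 0.1], [-0.0102, 0, 0.0157, 0, 0.0715, 0, 0.1], [-0.0113, 0, 0.015, 0, 0.0715, 0, 0.1], [-0.0124, 0, 0.014, 0, 0.0715, 0, 0.1], [-0.0134, 0, 0.0132, 0, 0.0715, 0, 0.1], [0, 0, 0, 0, 0, 0, 0.1]]]'

```text
time: 22.32
position: [0.5864, -0.097, 0.0833]
tcp_rot: [-1.309, -2.263, -0.381]
ft_force: [-0.4, 0.4, -1.8]
finger_gap: 0.0215
gripper_force: 44.5
```

```bash
python3 - <<'E'
from fk import *
s=sense();print(s["joints"].round(2),s["position"],s["finger_gap"],s["ft_force"]);print(paddle(s))
p,d,P,K,X=shot("side"); cv2.imwrite("pics/s5.png",cv2.resize(p[120:280,170:370,::-1],None,fx=3,fy=3))
M=R.from_rotvec(s["tcp_rot"]);print(M.inv().apply([0,0,-.01]))
E
```

```text
[-0.41  0.7   1.49  0.33  1.44 -1.06] [ 0.58640397 -0.0969968   0.08333685] 0.021538842265743353 [-0.40185481  0.3885415  -1.83219494]
(array([0.51143906, 0.03250095, 0.04946526]), array([ 0.47950371, -0.82752712,  0.29201894]))
[-5.44937382e-03  5.23412418e-05  8.38460407e-03]
```

View pics/s5.png

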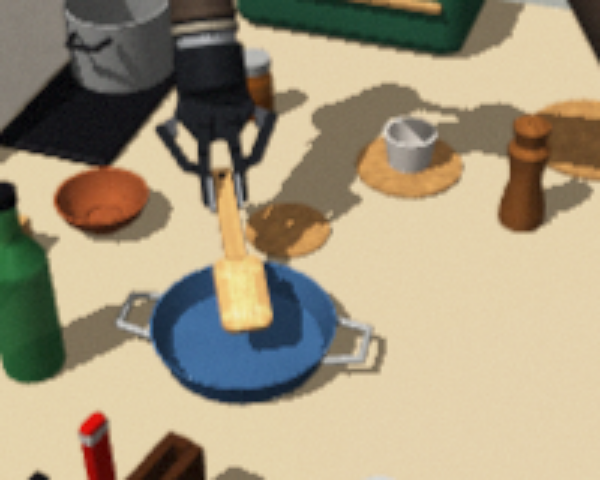

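The side view shows the blade above the pan floor at crop (243,300) and the handle passing over the far rim. The ramekin is still on its mat. I lower now.

Request:
carry_out --increments '[[[-0.0054, 0, 0.0084, 0, 0, 0, 0.1], [-0.0054, 0, 0.0084, 0, 0, 0, 0.1], [-0.0054, 0, 0.0084, 0, 0, 0, 0.1], [-0.0027, 0, 0.0042, 0, 0, 0, 0.1], [0, 0, 0, 0, 0, 0, 0.1]]]'

```text
time: 23.0
position: [0.5877, -0.0976, 0.0509]
tcp_rot: [-1.309, -2.267, -0.384]
ft_force: [-0.2, 0.2, -0.6]
finger_gap: 0.021
gripper_force: 44.5
```

Request:
carry_out --increments '[[[-0.0011, 0, 0.0017, 0, 0, 0, 0.1], [-0.0011, 0, 0.0017, 0, 0, 0, 0.1], [0, 0, 0, 0, 0, 0, 0.1]]]'

```text
time: 23.38
position: [0.5882, -0.0978, 0.0473]
tcp_rot: [-1.31, -2.267, -0.384]
ft_force: [0.2, 0.4, 0.6]
finger_gap: 0.0212
gripper_force: 44.5
```

Request:
carry_out --increments '[[[-0.0011, 0, 0.0017, 0, 0, 0, 0.1], [-0.0011, 0, 0.0017, 0, 0, 0, 0.1], [0, 0, 0, 0, 0, 0, 0.1]]]'

```text
time: 23.75
position: [0.5881, -0.0977, 0.0432]
tcp_rot: [-1.31, -2.267, -0.384]
ft_force: [0.8, -0.2, -0.1]
finger_gap: 0.0215
gripper_force: 44.6
```

```bash
python3 - <<'E'
from fk import *
s=sense();print(paddle(s),s["ft_force"],s["moment"])
E
```

```text
(array([0.51331514, 0.03176141, 0.00889065]), array([ 0.47792541, -0.82735208,  0.29508617])) [ 0.75029379 -0.19662518 -0.0918022 ] [-0.28264011 -0.12108032  0.01081815]
```

Request:
carry_out --increments '[[[-0.0006, 0, 0.0009, 0, 0, 0, 0.1], [-0.0006, 0, 0.0009, 0, 0, 0, 0.1], [0, 0, 0, 0, 0, 0, 0.1]]]'

```text
time: 24.12
position: [0.5884, -0.098, 0.0419]
tcp_rot: [-1.31, -2.268, -0.385]
ft_force: [-0.3, -0.9, 4.1]
finger_gap: 0.0212
gripper_force: 45.0
```

```bash
python3 - <<'E'
from fk import *
s=sense();print(paddle(s),s["ft_force"],s["moment"])
E
```

```text
(array([0.51361726, 0.03151031, 0.00750621]), array([ 0.47787408, -0.82734316,  0.29519427])) [-0.31972248 -0.92113292  4.08820109] [0.11395676 0.16205609 0.12420212]
```

Contact is about 4 N with the tip at the floor. I lower the handle slightly onto the rim about the tip, then open.

Request:
carry_out --increments '[[[-0.0007, 0, 0.001, 0, 0.009, 0, 0.1], [-0.0007, 0, 0.001, 0, 0.009, 0, 0.1], [0, 0, 0, 0, 0, 0, 0.1]]]'

```text
time: 24.5
position: [0.5885, -0.098, 0.0408]
tcp_rot: [-1.3, -2.252, -0.396]
ft_force: [-1.3, -1.8, 9.3]
finger_gap: 0.0215
gripper_force: 45.6
```

```bash
python3 - <<'E'
from fk import *
s=sense();print(paddle(s),s["ft_force"],s["moment"],s["position"])
p,d,P,K,X=shot("side"); cv2.imwrite("pics/s6.png",cv2.resize(p[140:270,190:330,::-1],None,fx=4,fy=4))
E
```

```text
(array([0.51337571, 0.03197109, 0.009413  ]), array([ 0.48087527, -0.83210039,  0.27634747])) [-1.29473901 -1.83735764  9.33881346] [0.58445394 0.62665455 0.21896189] [ 0.58850616 -0.09804742  0.04083421]
```

View pics/s6.png

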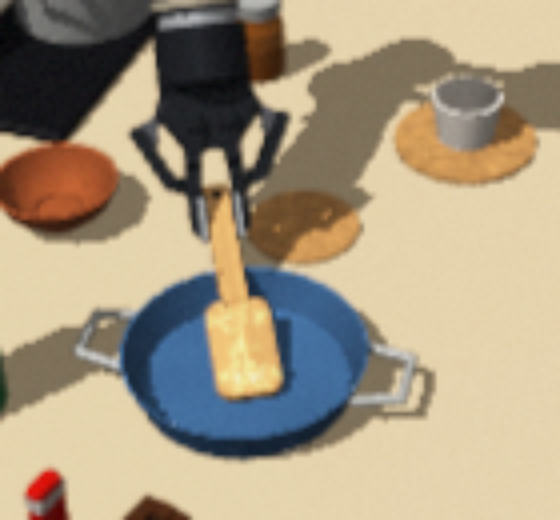

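The image shows the blade in the pan at crop (245,350), the handle over the far rim, and the pan and ramekin in place. The handle may already be bearing on the rim, so I turn back a touch to keep the tip pressed down before releasing.

Request:
carry_out --increments '[[[0, 0, 0, 0, -0.011, 0, 0.1], [0, 0, 0, 0, 0, 0, 0.1]]]'

```text
time: 24.8
position: [0.5885, -0.098, 0.0411]
tcp_rot: [-1.305, -2.261, -0.39]
ft_force: [-2.1, -2.2, 10.8]
finger_gap: 0.0216
gripper_force: 45.6
```

```bash
python3 - <<'E'
from fk import *
s=sense();print(paddle(s),s["ft_force"],s["moment"],s["position"])
E
```

```text
(array([0.51348455, 0.03168881, 0.00800657]), array([ 0.47956765, -0.82912309,  0.28734956])) [-2.06775907 -2.17638106 10.81151993] [0.60283624 0.62921589 0.28227203] [ 0.58847862 -0.09798097  0.04114763]
```

Request:
carry_out --increments '[[[0.0004, 0, -0.0006, 0, 0, 0, 0.2], [0, 0, 0, 0, 0, 0, 0.3], [0, 0, 0, 0, 0, 0, 0.4], [0, 0, 0, 0, 0, 0, 0.6], [0, 0, 0, 0, 0, 0, 0.6], [0, 0, 0, 0, 0, 0, 0.6], [0, 0, -0.01, 0, 0, 0, 0.6], [0, 0, -0.02, 0, 0, 0, 0.6], [0, 0, -0.03, 0, 0, 0, 0.6], [0, 0, -0.03, 0, 0, 0, 0.6], [0, 0, -0.04, 0, 0, 0, 0.6], [0, 0, -0.04, 0, 0, 0, 0.6], [0, 0, -0.04, 0, 0, 0, 0.6], [0, 0, 0, 0, 0, 0, 0.6], [0, 0, 0, 0, 0, 0, 0.6]]]'

```text
time: 26.68
position: [0.6456, -0.1975, 0.2151]
tcp_rot: [-1.307, -2.262, -0.388]
ft_force: [-0.1, 0.5, 0.2]
finger_gap: 0.0516
gripper_force: 0.0
```

```bash
python3 - <<'E'
from fk import *
s=sense();print(s["position"],s["ft_force"],s["finger_gap"])
p,d,P,K,X=shot("side"); cv2.imwrite("pics/s7.png",cv2.resize(p[100:340,140:400,::-1],None,fx=2.4,fy=2.4))
hsv=cv2.cvtColor(p,cv2.COLOR_RGB2HSV);m=(hsv[...,0]>8)&(hsv[...,0]<25)&(hsv[...,1]<190)&(hsv[...,2]>120)
m[:180]=0;m[245:]=0;m[:,:230]=0;m[:,:][:,262:]=0
q=P[m];q=q[q[:,2]>.01];print(len(q),q.min(0),q.max(0)); i=q[:,1].argmax();j=q[:,1].argmin();print(q[i],q[j])
E
```

```text
[ 0.64562795 -0.19752999  0.21511534] [-0.09300589  0.45704852  0.24721766] 0.051565556007059116
578 [ 0.49427544 -0.13838428  0.010254  ] [0.61187135 0.03991163 0.07160056]
[0.52939483 0.03991163 0.01257169] [ 0.60041572 -0.13838428  0.06633603]
```

View pics/s7.png

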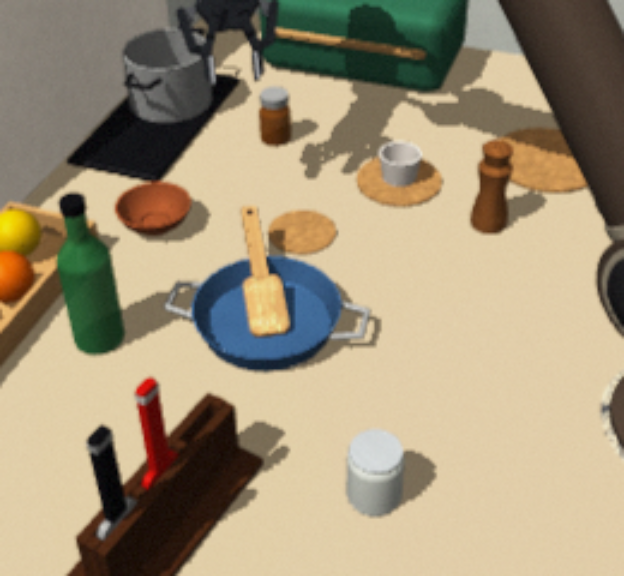

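The view shows the paddle with its blade on the pan floor at crop (268,310) and its handle over the far rim, ending at (250,212). The ramekin stands on the mat at (400,165), and the other utensils are still in the rack. The arm is clear of everything, so I hand in.

```bash
python3 -c "
from station import *
print(hand_in())"
```

```text
the job is handed in; nothing more can be done
None
```

The job is handed in (about 27 s used): the ramekin stands upright on the 130 mm cork mat, and the paddle rests blade-down in the pan with its handle out over the rim, with the pan and the other items left in place as far as the images show.

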